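# Lay out the fresco fragments

### The job

Lay each of the three banded fresco fragments, painted face up and flat, on the pad that shows its own outline and colour, centred on that outline and turned to match it. Put the fragment with the yellow disc on the sloped stand, painted face up, midway along the lip and lengthwise up the slope, so that one short edge rests squarely against the bottom lip. The plaster is brittle, so set the pieces down rather than drop them, and leave the jar and the loupe where they stand.

Things in the scene. Friction and masses are not known exactly. Their poses are not given: they have to be found in the camera images.
- frag_red_center (a point): Ivory-faced plaster fragment, red band across its middle: 80 x 50 mm oblong, two opposite corners cut off (18 mm, 45 degrees). Grasp the long sides, 50 mm apart, opposite each other over the middle 44 mm. 18 mm thick, 120 g, flat, painted face up. Origin at its centre, half-way up; x along its length, y from one grasp side to the other, z out of the painted face. Same after a half turn.
- frag_blue_center (a point): Ivory-faced plaster fragment, blue band across its middle: stretched hexagon, 88 mm from point to point, two parallel sides 44 mm long and 52 mm apart (grasp these). 18 mm thick, 120 g, flat, painted face up. Origin at its centre, half-way up; x along its length, y from one grasp side to the other, z out of the painted face. Same after a half turn.
- frag_green_center (a point): Ivory-faced plaster fragment, green band across its middle: parallelogram 88 mm over all, slanted ends, parallel sides 66 mm long and 48 mm apart (grasp these, opposite over the middle 44 mm). 18 mm thick, 120 g, flat, painted face up. Origin at its centre, half-way up; x along its length, y from one grasp side to the other, z out of the painted face. Same after a half turn.
- frag_sun_center (a point): Ivory-faced plaster fragment, ochre-yellow disc with red centre: plain rectangle 78 x 54 mm (grasp the long sides, 54 mm apart). 18 mm thick, 120 g, flat, painted face up. Origin at its centre, half-way up; x along its length, y from one grasp side to the other, z out of the painted face. Same after a half turn.
- pad_red_top (a point): Fixed flat dark-grey foam pad 116 x 84 x 8 mm with a life-size pale silhouette, 5 mm red border and red band: the outline of the red-banded fragment. This point: the outline's centre on the pad's top face, 8 mm above the table; x along the outline's length, y across, z up.
- pad_blue_top (a point): Fixed flat dark-grey foam pad 116 x 84 x 8 mm with a life-size pale silhouette, 5 mm blue border and blue band: the outline of the blue-banded fragment. This point: the outline's centre on the pad's top face, 8 mm above the table; x along the outline's length, y across, z up.
- pad_green_top (a point): Fixed flat dark-grey foam pad 116 x 84 x 8 mm with a life-size pale silhouette, 5 mm green border and green band: the outline of the green-banded fragment. This point: the outline's centre on the pad's top face, 8 mm above the table; x along the outline's length, y across, z up.
- stand_seat (a point): Fixed white-topped grey wedge-shaped stand 110 mm wide, 66 mm high; its slippery top slopes 25 degrees, 105 mm long; pieces slide to the ochre lip (7 mm thick, 9 mm proud) at the low end, robot side. Point: middle of the corner of slope and lip, 22 mm above the table; x up the slope, y along the lip, z square out of the slope. Seated disc fragment's centre: 39 mm along x, 9 mm along z.
- jar_center (a point): Bystander: amber glass jar with black lid, 50 mm across, 85 mm tall, standing loose. Origin at its centre, half-way up; z up.
- loupe_center (a point): Bystander: black eye loupe, round, 44 mm across the foot, 40 mm tall, standing loose. Origin at its centre, half-way up; z up.

How it is judged:
By the outcome, as a careful person would: the job done as asked, in the order asked, and still so for the second after the job is handed in, with the robot touching nothing.
It also fails if it takes over 112 s, if anything falls off the work surface, if the arm or the gripper's body presses on something with over 40 N, if the wrist force passes 120 N, or if a joint passes its speed limit or range.

### The arm

A 6-joint arm with a two-finger parallel gripper is mounted at the origin on the work surface. World frame = base frame: x ahead of the robot, y to its left, z up, the work surface at z = 0. Lengths are in m, angles in degrees, forces in N, time in s.
With the tool pointing down it reaches from about 0.3 to 0.75 m from the base axis. Payload 8.5 kg.
Tool frame: the origin (TCP) lies midway between the tips of the shut fingers; the grasp point (between the pads) lies 19 mm behind it; z points along the fingers, y is the direction in which the jaws open and shut (so a half turn about z gives the same grasp; the last joint's range is limited). The gripper opens to 85 mm and grips with 20 to 120 N. Pads are 22 mm wide; open, the fingers measure 114 mm over their backs; the gripper's body (76 mm by 85 mm) begins 54 mm behind the grasp point. The pads swing forward as they close: fully open they stand 13 mm farther back than shut.
Start: joints at [-76.163, 21.807, 74.336, -0, 83.858, -12.336], TCP at [0.243, -0.494, 0.231] pointing down, gripper open.
Joint ranges: [-178.18, 178.18], [-50.72, 133.34], [12.68, 142.11], [-81.47, 261.47], [9.98, 163.14], [-165.26, 165.26]. Speed limits (degrees/s): [136.94, 136.94, 180, 180, 180, 180].

### API

Orientations are given as a 3x3 rotation matrix whose columns are the frame's x, y, z axes.
In Python, from rig import env, viewer, ticket gives the robot as it stands. The module is installed in compiled form; this text tells all that it offers.
- The arm moves only by the shell command python3 -m pendant 'ROWS' [FORCE]. ROWS is JSON, a list of rows, each a list of 3 entries, a list of its own where there are three numbers: the shift along the world's x, y, z in mm, then the turn about the world's z in rad, then the opening, from -1 (shut) to 1 (fully open). A call has 1 to 12 rows; each row shifts and turns the pose as measured when the row begins; what a row does not reach is not made up. A row lasts 1/8 s, in which the tool goes at most 62.5 mm and 10.7 degrees, less where a joint would pass 70% of its speed; a pose out of reach is approached as far as the arm can. A call with a gripper value outside its range is refused whole. The fingers move at their own pace and stop on an object; FORCE is the grip in N (left out, the last holds). Time passes only in rows, so rows that do not move let the fingers close. It gives the time, the measured TCP pose, the force and the opening at its end, in the units of the state.
- env.observe(): the state, without advancing time (a new reading comes with each control period).
- viewer.get_image(name): name is "scene" or "side" or "wrist"; returns (picture, depth): 400x640x3 uint8, red, green, blue; 400x640 float32, m along the optical axis (not along the pixel's ray), 0 where there is no reading.
- viewer.camera_params(name): a dict with "fx", "fy", "cx", "cy" (pixels), "D" ([k1, k2, p1, p2, k3] as OpenCV has them; the pictures are not rectified), "rvec" (rotation vector, rad) and "tvec" (3), from world to camera coordinates, as OpenCV has them; the wrist camera has in their place "T_tool_cam" (4x4, takes a point from camera to tool coordinates, whose origin is the TCP and whose axes are the flange's). Camera axes: x right, y down, z forward; pixel columns grow to the right and rows downward; lengths in m; the calibration is good to about 2 mm. A picture is of the moment at which its call begins: read the wrist's pose just before it. camera_params takes no time and is no camera call.
- ticket.close_job(): hands the job in, once; it reports no verdict.
The state is a dict: "time_s": time; "q": joint angles; "qvel": joint speeds; "joint_efforts": joint torques, N m; "position": TCP position; "tool_rot": TCP orientation; "ft_force": force on the tool from outside, world axes, zero at the start; "wrist_torque": the same for the moment, N m; "grip_width": finger opening in m.
Only numpy, scipy, OpenCV 4.12 (cv2) and the standard library are available. Lean on these libraries where they do the work, as an engineer would, in place of code of your own. Each camera call takes 0.05 s, during which the arm holds its last target. There are 200 camera calls.

## Working session

There is one attempt and no reset: what is moved stays moved. The work goes in short steps, Python scripts to look and compute and a shell command to move; the robot and the scene stay as the last step left them, time stands still between calls to the robot, and variables do not carry over. Pictures are saved under pics/ and viewed, about 12 in all and at most 16, crops included, and the job is handed in when it is done.

```bash
mkdir -p pics
cat > h.py <<'E'
import numpy as np, cv2
from rig import env, viewer, ticket
def snap(name, fn):
    s=env.observe(); im,d=viewer.get_image(name); p=viewer.camera_params(name)
    K=np.array([[p['fx'],0,p['cx']],[0,p['fy'],p['cy']],[0,0,1]]); D=np.array(p['D'],float)
    if name=='wrist':
        T=np.eye(4);T[:3,:3]=np.array(s['tool_rot']);T[:3,3]=s['position'];T=T@np.array(p['T_tool_cam'])
    else:
        T=np.eye(4);T[:3,:3]=cv2.Rodrigues(np.array(p['rvec'],float))[0];T[:3,3]=np.ravel(p['tvec']);T=np.linalg.inv(T)
    cv2.imwrite('pics/'+fn+'.png',im[:,:,::-1]); np.savez('pics/'+fn+'.npz',im=im,d=d,K=K,D=D,T=T)
    return im,d,K,D,T
def load(fn):
    z=np.load('pics/'+fn+'.npz'); return [z[k] for k in ('im','d','K','D','T')]
def rays(px,K,D,T):
    n=cv2.undistortPoints(np.array(px,float).reshape(-1,1,2),K,D)[:,0]
    return np.c_[n,np.ones(len(n))]@T[:3,:3].T
def onz(px,z,K,D,T):
    r=rays(px,K,D,T); o=T[:3,3]; return o+r*((z-o[2])/r[:,2])[:,None]
def bydepth(px,d,K,D,T):
    r=rays(px,K,D,T); return np.array([T[:3,3]+v*d[int(round(y)),int(round(x))] for v,(x,y) in zip(r,px)])
E
python3 - <<'E'
from h import *
s=env.observe(); print(s['time_s'],s['position'],s['tool_rot'],s['grip_width'],s['ft_force'])
for n in ('scene','side'):
    T=snap(n,n+'0')[4]; print(n,T[:3,3],T[:3,2])
print(snap('wrist','wrist0')[4])
a=cv2.imread('pics/side0.png');b=cv2.imread('pics/wrist0.png')
E
```

```text
0.0 [ 0.24253203 -0.4932972   0.23070119] [[ 8.97452982e-01  4.41109983e-01 -3.59011113e-04]
 [ 4.41110007e-01 -8.97451830e-01  1.47441753e-03]
 [ 3.28185110e-04 -1.48158380e-03 -9.99998849e-01]] 0.08519915774450106 [-0.75476059  0.35481386 -0.85979407]
scene [1.02048419 0.07979032 0.91409647] [-0.52181409 -0.05429002 -0.85132993]
side [0.457495   0.95830967 0.73187389] [ 0.02945823 -0.81206067 -0.58282903]
[[ 4.40471334e-01 -8.64314933e-01 -2.42785298e-01  3.03622928e-01]
 [-8.97766628e-01 -4.24147241e-01 -1.18803199e-01 -4.64636591e-01]
 [-2.93335354e-04  2.70293942e-01 -9.62777804e-01  3.73529747e-01]
 [ 0.00000000e+00  0.00000000e+00  0.00000000e+00  1.00000000e+00]]
```

View pics/scene0.png

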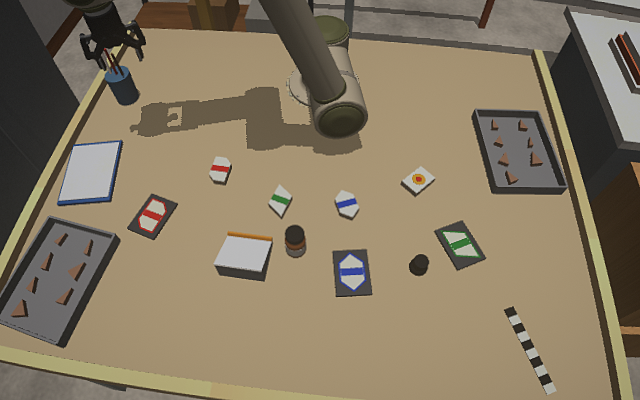

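View pics/side0.png

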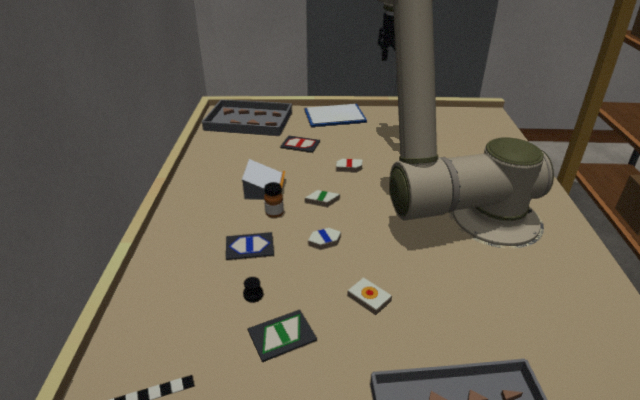

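Scene and side views show all the objects: red/green/blue/sun fragments at scene px (220,169), (281,200), (346,205), (418,180), and the red/blue/green pads at (153,216), (352,272), (460,245). The stand is at (244,256), the jar at (295,240) and the loupe at (419,265).

```bash
cat >> h.py <<'E'
def topdown(v,z,x0,x1,y0,y1,res=0.0005):
    "rectified picture of plane z: rows = x descending, cols = y descending"
    im,d,K,D,T=v
    xs=np.arange(x1,x0,-res); ys=np.arange(y1,y0,-res)
    X,Y=np.meshgrid(xs,ys,indexing='ij'); P=np.stack([X,Y,np.full_like(X,z)],-1).reshape(-1,3)
    W=np.linalg.inv(T); uv=cv2.projectPoints(P,cv2.Rodrigues(W[:3,:3])[0],W[:3,3],K,D)[0].reshape(X.shape+(2,)).astype(np.float32)
    return cv2.remap(im,uv[...,0],uv[...,1],cv2.INTER_LINEAR)
E
python3 - <<'E'
from h import *
v=load('scene0')
f=dict(fr=(220,167),fg=(281,199),fb=(346,204),fs=(418,180)); p=dict(pr=(153,215),pb=(352,272),pg=(460,244))
for k,q in f.items(): print(k,onz([q],.018,*v[2:])[0].round(3), bydepth([q],*v[1:])[0].round(3))
for k,q in p.items(): print(k,onz([q],.008,*v[2:])[0].round(3), bydepth([q],*v[1:])[0].round(3))
q=[(272,235),(229,233),(267,278),(217,271),(250,250),(294,229),(419,258)]
print(bydepth(q,*v[1:]).round(3), onz([(294,229)],.085,*v[2:]),onz([(419,258)],.04,*v[2:]))
t=topdown(v,.018,.3,.72,-.42,.32,.001)
cv2.imwrite('pics/td.png',t[:,:,::-1])
E
```

```text
fr [ 0.378 -0.248  0.018] [ 0.376 -0.248  0.016]
fg [ 0.463 -0.067  0.018] [ 0.463 -0.066  0.019]
fb [0.46  0.101 0.018] [0.46  0.101 0.018]
fs [0.364 0.288 0.018] [0.362 0.288 0.016]
pr [ 0.54  -0.391  0.008] [ 0.541 -0.39   0.009]
pb [0.64  0.128 0.008] [0.64  0.128 0.009]
pg [0.54  0.39  0.008] [0.541 0.389 0.01 ]
[[ 0.56  -0.076  0.002]
 [ 0.579 -0.177  0.028]
 [ 1.02   0.08   0.914]
 [ 0.679 -0.184  0.025]
 [ 0.625 -0.114  0.042]
 [ 0.58  -0.014  0.082]
 [ 0.604  0.279  0.041]] [[ 0.58133865 -0.01404444  0.085     ]] [[0.60293287 0.27964532 0.04      ]]
```

View pics/wrist0.png

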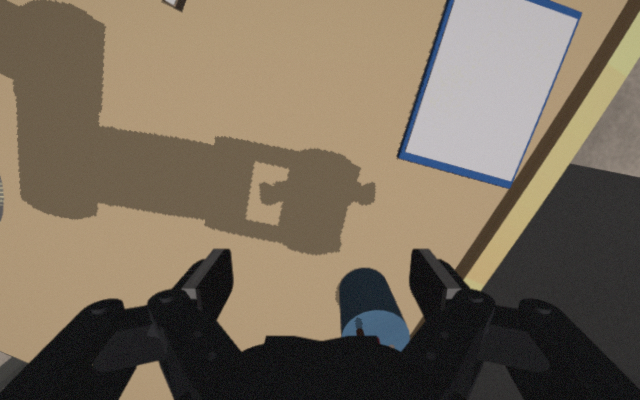

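View pics/td.png

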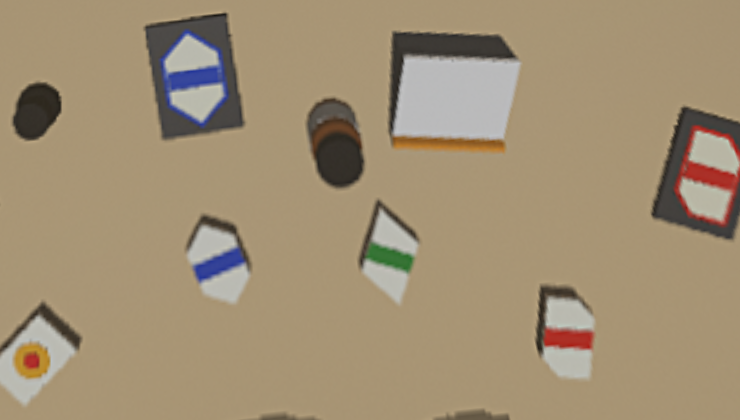

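```bash
cat >> h.py <<'E'
from scipy.optimize import minimize
SH=dict(red=[(40,25),(40,-7),(22,-25),(-40,-25),(-40,7),(-22,25)],blue=[(44,0),(22,-26),(-22,-26),(-44,0),(-22,26),(22,26)],
        green=[(44,24),(22,-24),(-44,-24),(-22,24)],sun=[(39,27),(39,-27),(-39,-27),(-39,27)])
SH={k:np.array(p,float) for k,p in SH.items()}
def mask(t,kind):
    t=t.astype(int); r,g,b=t[...,0],t[...,1],t[...,2]; mx=t.max(-1);mn=t.min(-1)
    m=(mn>125)&(mx-mn<50)
    c=dict(red=(r>120)&(g<90),blue=(b>r+40)&(b>g+30),green=(g>r+30)&(g>b+20),sun=(r>150)&(b<80))[kind]
    return (m|c).astype(np.uint8)
def fit(v,kind,z,c,a=0,half=.075,res=.0005,dbg=None):
    "centre (m), heading of x (deg), IoU, area (mm2)"
    t=topdown(v,z,c[0]-half,c[0]+half,c[1]-half,c[1]+half,res); m=mask(t,kind)
    m=cv2.morphologyEx(m,cv2.MORPH_OPEN,np.ones((5,5),np.uint8))
    n,l,st,ce=cv2.connectedComponentsWithStats(m); h=t.shape[0]/2
    i=1+np.argmin([np.hypot(*(ce[k]-h))-st[k,4]/200 for k in range(1,n)]); m=(l==i).astype(np.uint8)
    cnt=max(cv2.findContours(m,0,1)[0],key=cv2.contourArea); m=cv2.drawContours(np.zeros_like(m),[cnt],-1,1,-1)
    def poly(p):
        A=np.radians(p[2]); q=SH[kind]/1000@np.array([[np.cos(A),np.sin(A)],[-np.sin(A),np.cos(A)]])+p[:2]/1000
        return np.c_[h-q[:,1]/res,h-q[:,0]/res]   # col from y, row from x
    def cost(p):
        w=cv2.fillPoly(np.zeros_like(m),[(poly(p)*16).round().astype(np.int32)],1,shift=4)
        return 1-(w&m).sum()/(w|m).sum()
    x0=(h-ce[i])*res*1000
    b=min((minimize(cost,[x0[1],x0[0],a+k],method='Nelder-Mead',options=dict(initial_simplex=[[x0[1]+u,x0[0]+w,a+k+s] for u,w,s in((0,0,0),(4,0,0),(0,4,0),(0,0,8))],xatol=.02,fatol=1e-5)) for k in(-60,-30,0,30,60,90)),key=lambda r:r.fun)
    if dbg:
        cv2.polylines(t,[poly(b.x).round().astype(int)],True,(255,0,255),1); cv2.imwrite(f'pics/{dbg}.png',t[:,:,::-1])
    return np.r_[np.array(c[:2])+b.x[:2]/1000,(b.x[2]+90)%180-90,1-b.fun,m.sum()*res*res*1e6]
E
python3 - <<'E'
from h import *
v=load('scene0'); np.set_printoptions(suppress=True,precision=4)
for k,z,c in [('red',.018,(.378,-.248)),('green',.018,(.463,-.067)),('blue',.018,(.46,.101)),('sun',.018,(.364,.288)),('red',.008,(.54,-.39)),('green',.008,(.54,.39)),('blue',.008,(.64,.128))]:
    print(k,z,fit(v,k,z,c))
E
python3 -m pendant '[[[0,40,-20],0,1],[[20,50,0],-0.18,1],[[40,50,0],-0.18,1],[[40,50,0],-0.15,1],[[35,50,0],0,1]]'
```

```text
red 0.018 [  0.382   -0.2472   4.6406   0.2116 781.75  ]
green 0.018 [   0.4618   -0.0699  -17.0195    0.9554 3104.75  ]
blue 0.018 [   0.4551    0.102    22.7949    0.9642 3406.75  ]
sun 0.018 [   0.359     0.2892  -42.8976    0.9814 4238.75  ]
red 0.008 [   0.5558   -0.3993   73.7492    0.6855 3158.75  ]
green 0.008 [   0.541     0.3954   26.0597    0.7226 4502.5   ]
blue 0.008 [   0.6382    0.1243    7.238     0.7411 4754.25  ]
time_s: 0.78
position: [0.3706, -0.2595, 0.209]
tool_rot: [[0.999, -0.054, -0.0], [-0.054, -0.999, 0.002], [-0.001, -0.002, -1.0]]
ft_force: [1.3, -0.1, 1.1]
grip_width: 0.0854
```

Run:
```python
from h import *
np.set_printoptions(suppress=True,precision=4)
v=snap('wrist','w1'); print(fit(v,'red',.018,(.378,-.248),dbg='d1'))
t=topdown(v,.018,.3,.45,-.32,-.17); print(t[120:180:15,100:200:15].tolist())
```

```text
[  0.4358  -0.2404  -1.1013   0.2659 804.5   ]
[[[165, 144, 113], [157, 68, 62], [121, 57, 51], [130, 83, 72], [138, 115, 101], [139, 119, 104], [145, 127, 112]], [[144, 125, 101], [118, 44, 38], [119, 35, 30], [119, 33, 33], [117, 30, 29], [118, 30, 30], [118, 33, 31]], [[103, 89, 70], [120, 45, 39], [119, 34, 31], [117, 32, 29], [115, 25, 24], [119, 33, 31], [118, 33, 30]], [[102, 91, 71], [146, 133, 116], [146, 132, 117], [146, 133, 116], [146, 133, 116], [145, 133, 117], [146, 133, 116]]]
```

View pics/d1.png

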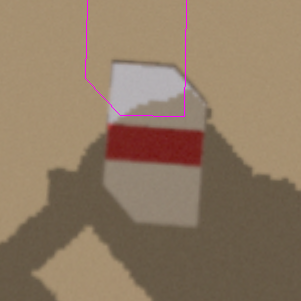

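```bash
python3 - <<'E'
s=open('h.py').read()
i=s.index("    m=(mn>125)"); j=s.index("    return (m|c)")
s=s[:i]+"""    m=(b>.75*r)&(mx>85)&(mx-mn<60)
    c=dict(red=(g<.5*r),blue=(b>1.3*r),green=(g>1.2*r),sun=(b<.45*r))[kind]&(mx>45)
"""+s[j:]
s+="""
def grow(P,o):
    n=len(P); out=[]
    def line(a,b):
        t=(b-a)/np.linalg.norm(b-a); nn=np.array([t[1],-t[0]]); nn*=np.sign(nn@(a+b)); return nn,nn@a+o
    for k in range(n):
        (n1,c1),(n2,c2)=line(P[k-1],P[k]),line(P[k],P[(k+1)%n]); out.append(np.linalg.solve([n1,n2],[c1,c2]))
    return np.array(out)
for k in ('red','blue','green'): SH['p'+k]=grow(SH[k],5)
"""
s=s.replace("m=mask(t,kind)","m=mask(t,kind.replace('p',''))")
open('h.py','w').write(s)
E
python3 - <<'E'
from h import *
np.set_printoptions(suppress=True,precision=4)
v=load('w1'); print(fit(v,'red',.018,(.378,-.248),dbg='d2'))
v=load('scene0')
for k,z,c in [('red',.018,(.378,-.248)),('pred',.008,(.54,-.39)),('pgreen',.008,(.54,.39)),('pblue',.008,(.64,.128))]:
    print(k,z,fit(v,k,z,c))
E
```

```text
[  0.3815  -0.2515  68.0661   0.2096 773.25  ]
red 0.018 [  0.3815  -0.2488  40.713    0.2028 748.5   ]
pred 0.008 [   0.5395   -0.3941  -17.0955    0.6465 3387.    ]
pgreen 0.008 [   0.5385    0.3903   27.5418    0.9519 4796.25  ]
pblue 0.008 [   0.6377    0.1267    8.323     0.9546 4957.5   ]
```

```bash
sed -i "s/    m=cv2.morphologyEx(m,cv2.MORPH_OPEN/    m=cv2.morphologyEx(m,cv2.MORPH_CLOSE,np.ones((13,13),np.uint8)); m=cv2.morphologyEx(m,cv2.MORPH_OPEN/" h.py
python3 - <<'E'
from h import *
np.set_printoptions(suppress=True,precision=4)
v=load('w1'); print(fit(v,'red',.018,(.378,-.248),dbg='d2'))
v=load('scene0')
for k,z,c in [('red',.018,(.378,-.248)),('pred',.008,(.54,-.39)),('pgreen',.008,(.54,.39)),('pblue',.008,(.64,.128)),('green',.018,(.463,-.067)),('blue',.018,(.46,.101)),('sun',.018,(.364,.288))]:
    print(k,z,fit(v,k,z,c))
E
```

```text
[   0.3816   -0.2497   -4.5896    0.9717 3598.    ]
red 0.018 [   0.3828   -0.2475   -4.6685    0.9624 3808.    ]
pred 0.008 [   0.5392   -0.3943  -16.3698    0.9824 5123.5   ]
pgreen 0.008 [   0.5377    0.39     26.8821    0.9343 4890.    ]
pblue 0.008 [   0.638     0.1263    9.4236    0.9374 5045.5   ]
green 0.018 [   0.464    -0.0692  -16.8655    0.9589 3350.    ]
blue 0.018 [   0.4562    0.1025   23.4495    0.9588 3652.5   ]
sun 0.018 [   0.3607    0.2888  -43.3884    0.9612 4441.    ]
```

View pics/d2.png

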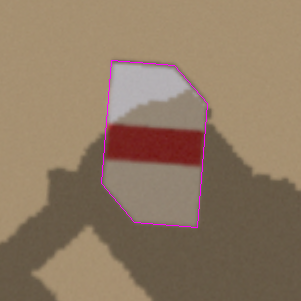

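The overlay sits on the red piece's edges, so the fit is good.

```bash
python3 -m pendant '[[[11,10,-30],-0.026,1],[[0,0,-50],0,1],[[0,0,-50],0,1],[[0,0,-40],0,1],[[0,0,0],0,1]]' 40
```

```text
time_s: 1.45
position: [0.386, -0.2407, 0.0355]
tool_rot: [[0.998, -0.068, 0.003], [-0.068, -0.998, 0.003], [0.003, -0.003, -1.0]]
ft_force: [0.0, -0.7, 0.8]
grip_width: 0.0855
```

```bash
python3 -m pendant '[[[-4.4,-9,0],-0.012,1],[[0,0,-15],0,1],[[0,0,-14],0,1],[[0,0,0],0,1]]'
```

```text
time_s: 1.95
position: [0.3833, -0.2547, 0.012]
tool_rot: [[0.997, -0.082, 0.011], [-0.082, -0.997, -0.006], [0.011, 0.005, -1.0]]
ft_force: [-0.9, 0.5, -0.0]
grip_width: 0.0854
```

```bash
python3 -m pendant '[[[0,0,0],0,1]]'; python3 -m pendant '[[[-1.5,4,-6],0,1]]'; python3 -m pendant '[[[0,0,0],0,1]]'
```

```text
time_s: 2.08
position: [0.3837, -0.2555, 0.0133]
tool_rot: [[0.997, -0.083, 0.012], [-0.083, -0.997, -0.008], [0.013, 0.007, -1.0]]
ft_force: [0.3, -0.0, 0.2]
grip_width: 0.0856
time_s: 2.2
position: [0.3826, -0.2522, 0.0082]
tool_rot: [[0.996, -0.083, 0.014], [-0.083, -0.997, -0.01], [0.015, 0.009, -1.0]]
ft_force: [0.2, -1.0, -0.2]
grip_width: 0.0854
time_s: 2.33
position: [0.3823, -0.2518, 0.0082]
tool_rot: [[0.996, -0.083, 0.014], [-0.083, -0.997, -0.01], [0.014, 0.008, -1.0]]
ft_force: [0.6, -0.1, 0.5]
grip_width: 0.0852
```

```bash
python3 -m pendant '[[[0,2,-4],0,1],[[0,0,0],0,-1],[[0,0,0],0,-1],[[0,0,0],0,-1],[[0,0,0],0,-1],[[0,0,0],0,-1],[[0,0,0],0,-1]]'
```

```text
time_s: 3.2
position: [0.3825, -0.2496, 0.0043]
tool_rot: [[0.996, -0.082, 0.014], [-0.082, -0.997, -0.01], [0.014, 0.008, -1.0]]
ft_force: [-0.3, 0.4, 1.0]
grip_width: 0.0487
```

```bash
python3 -m pendant '[[[0,0,20],0,-1],[[0,0,40],0,-1],[[10,-10,50],-0.04,-1],[[25,-30,30],-0.08,-1],[[25,-40,0],-0.08,-1],[[15,-30,0],0,-1],[[0,-10,0],0,-1],[[0,0,0],0,-1]]'
cat > look.py <<'E'
import sys; from h import *
np.set_printoptions(suppress=True,precision=4)
fn,*a=sys.argv[1:]
v=snap('wrist',fn); s=env.observe(); R=np.array(s['tool_rot'])
print('t',s['time_s'],'tcp',np.array(s['position']),'head',np.degrees(np.arctan2(R[1,0],R[0,0])),'zax',R[:,2],'w',s['grip_width'])
for q in a:
    k,z,x,y=q.split(','); print(k,fit(v,k,float(z),(float(x),float(y)),dbg=fn+k))
E
python3 look.py w3 pred,.008,.539,-.394
```

```text
time_s: 4.2
position: [0.4576, -0.3706, 0.1474]
tool_rot: [[0.959, -0.285, 0.01], [-0.285, -0.959, -0.007], [0.011, 0.004, -1.0]]
ft_force: [-0.1, 1.0, -0.8]
grip_width: 0.0486
t 4.25 tcp [ 0.4576 -0.3702  0.1475] head -16.53324594278634 zax [ 0.0095 -0.0069 -0.9999] w 0.04860852908894689
pred [   0.5391   -0.396   -17.1985    0.9572 5301.    ]
```

View pics/w3.png

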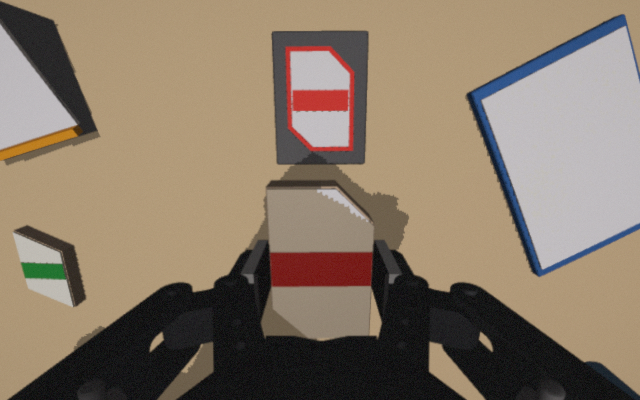

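The picture shows the red pad at px (320,100), matching the held piece (band at row 269) in handedness and nearly in heading.

```bash
python3 -m pendant '[[[40,-12,-10],0,-1],[[40,-13,-40],0,-1],[[0,0,-40],0,-1],[[0,0,-10],0,-1],[[0,0,0],0,-1],[[0,0,0],0,-1]]'
```

```text
time_s: 5.0
position: [0.5385, -0.3915, 0.0491]
tool_rot: [[0.959, -0.283, 0.011], [-0.283, -0.959, -0.008], [0.013, 0.005, -1.0]]
ft_force: [0.8, 0.6, -1.1]
grip_width: 0.0491
```

```bash
python3 -m pendant '[[[1,-4.5,-15],-0.005,-1],[[0,0,-12],0,-1],[[0,0,0],0,-1]]'
```

```text
time_s: 5.38
position: [0.5396, -0.397, 0.0225]
tool_rot: [[0.957, -0.289, 0.013], [-0.289, -0.957, -0.01], [0.016, 0.006, -1.0]]
ft_force: [0.9, -0.3, -0.7]
grip_width: 0.0489
```

```bash
python3 -m pendant '[[[0.5,0.8,-5],0,-1],[[0,0,-3.5],0,-1],[[0,0,0],0,-1]]'
```

```text
time_s: 5.75
position: [0.5403, -0.3963, 0.0136]
tool_rot: [[0.957, -0.289, 0.013], [-0.289, -0.957, -0.011], [0.016, 0.006, -1.0]]
ft_force: [-0.7, -0.3, -0.8]
grip_width: 0.0489
```

```bash
python3 -m pendant '[[[0,0,-1.5],0,-1],[[0,0,0],0,-1],[[0,0,0],0,0.7],[[0,0,0],0,0.7],[[0,0,0],0,0.7],[[0,0,20],0,0.7],[[0,0,50],0,1],[[-30,10,50],0,1],[[-30,10,20],0,1],[[0,0,0],0,1],[[0,0,0],0,1]]'
python3 look.py w4 pred,.026,.539,-.394 red,.026,.539,-.396
```

```text
time_s: 7.12
position: [0.479, -0.3758, 0.1561]
tool_rot: [[0.957, -0.289, 0.014], [-0.288, -0.957, -0.012], [0.017, 0.007, -1.0]]
ft_force: [-0.1, -0.5, -0.3]
grip_width: 0.0854
t 7.175 tcp [ 0.4791 -0.3758  0.156 ] head -16.760441436206463 zax [ 0.0141 -0.0118 -0.9998] w 0.08525154816325606
pred [   0.5392   -0.3963  -13.9855    0.9278 4632.5   ]
red [   0.5419   -0.394   -16.9183    0.8122 4632.5   ]
```

```bash
python3 -c "
import cv2;a=cv2.imread('pics/w4.png')[:220,180:480];b=cv2.imread('pics/w4red.png');b=cv2.resize(b,(300,300));import numpy as np
c=np.zeros((300,600,3),np.uint8);c[:220,:300]=a;c[:,300:]=b;cv2.imwrite('pics/c4.png',c)"
```

```text
(no output)
```

View pics/c4.png

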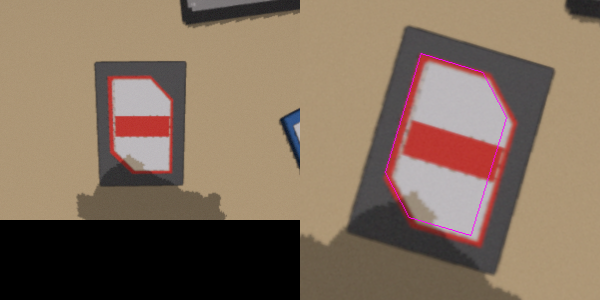

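The crop shows the red piece seated on its pad with a red border all round. I'll check it numerically with an ivory-only hull.

```bash
python3 - <<'E'
s=open('h.py').read()
s=s.replace("    return (m|c).astype(np.uint8)","""    if hull: # convex hull of the ivory parts near the middle
        m=cv2.morphologyEx(m.astype(np.uint8),cv2.MORPH_OPEN,np.ones((5,5),np.uint8)); n,l,st,ce=cv2.connectedComponentsWithStats(m); h=m.shape[0]/2
        m=np.isin(l,[k for k in range(1,n) if st[k,4]>1200 and np.hypot(*(ce[k]-h))<75]).astype(np.uint8)
        return cv2.fillConvexPoly(np.zeros_like(m),cv2.convexHull(cv2.findNonZero(m)),1)
    return (m|c).astype(np.uint8)""").replace("def mask(t,kind)","def mask(t,kind,hull=False)")
s=s.replace("m=mask(t,kind.replace('p',''))","hull=kind[0]=='h'; kind=kind.lstrip('h'); m=mask(t,kind.replace('p',''),hull)")
open('h.py','w').write(s)
E
python3 - <<'E'
from h import *
np.set_printoptions(suppress=True,precision=4)
print(fit(load('w4'),'hred',.026,(.54,-.396)),fit(load('w3'),'hred',.008,(.54,-.396)),fit(load('scene0'),'hblue',.008,(.638,.126)),fit(load('scene0'),'hgreen',.008,(.538,.39)))
E
```

```text
[   0.5392   -0.397   -15.8617    0.9798 3644.5   ] [   0.5393   -0.3965  -16.8938    0.9483 3979.5   ] [   0.6371    0.1265   13.2423    0.901  3902.75  ] [   0.5405    0.394    28.9435    0.6917 4710.    ]
```

Red is within 1 mm and 1° of its pad. Blue is next.

```bash
python3 -m pendant '[[[0,25,10],0.05,1],[[0,45,0],0.1,1],[[0,50,0],0.1,1],[[0,50,0],0.1,1],[[0,50,0],0.1,1],[[-5,50,0],0.1,1],[[-10,50,0],0.1,1],[[-10,50,0],0.04,1],[[0,50,0],0,1],[[0,30,0],0,1],[[0,10,0],0,1],[[0,0,0],0,1]]'
python3 look.py w5 blue,.018,.456,.102 hblue,.018,.456,.102
```

```text
time_s: 8.68
position: [0.449, 0.1097, 0.1638]
tool_rot: [[0.901, 0.433, 0.012], [0.433, -0.901, 0.005], [0.013, 0.001, -1.0]]
ft_force: [-1.1, -0.5, 0.2]
grip_width: 0.0853
t 8.725 tcp [0.4491 0.1092 0.1638] head 25.626409597364688 zax [ 0.0116  0.0048 -0.9999] w 0.08519207637919862
blue [   0.4555    0.1007   23.1782    0.9851 3418.5   ]
hblue [   0.4556    0.1006   23.3306    0.9874 3482.75  ]
```

```bash
python3 -m pendant '[[[6.4,-8.5,-30],-0.042,1],[[0,0,-45],0,1],[[0,0,-40],0,1],[[0,0,-15],0,1],[[0,0,0],0,1],[[0,0,0],0,1]]'
```

```text
time_s: 9.48
position: [0.4575, 0.0944, 0.0313]
tool_rot: [[0.922, 0.387, 0.015], [0.387, -0.922, 0.003], [0.016, 0.003, -1.0]]
ft_force: [0.4, -0.2, -0.1]
grip_width: 0.0852
```

```bash
python3 -m pendant '[[[-2,6.2,-8],0.008,1],[[0,0,-10],0,1],[[0,0,-5],0,1],[[0,0,0],0,1]]'
```

```text
time_s: 9.98
position: [0.456, 0.1009, 0.0081]
tool_rot: [[0.919, 0.395, 0.018], [0.395, -0.919, 0.003], [0.018, 0.004, -1.0]]
ft_force: [0.1, 0.3, -0.3]
grip_width: 0.0855
```

```bash
python3 -m pendant '[[[0,0,-4],0,1],[[0,0,0],0,-1],[[0,0,0],0,-1],[[0,0,0],0,-1],[[0,0,0],0,-1],[[0,0,0],0,-1],[[0,0,0],0,-1]]' && python3 -m pendant '[[[0,0,20],0,-1],[[0,0,40],-0.05,-1],[[20,0,50],-0.09,-1],[[35,8,30],-0.09,-1],[[25,8,0],0,-1],[[10,0,0],0,-1],[[0,0,0],0,-1]]'
python3 look.py w6 pblue,.008,.638,.126 hblue,.008,.638,.126
```

```text
time_s: 10.85
position: [0.4562, 0.1009, 0.0043]
tool_rot: [[0.919, 0.395, 0.019], [0.395, -0.919, 0.003], [0.019, 0.005, -1.0]]
ft_force: [-0.5, 0.6, 1.0]
grip_width: 0.0512
time_s: 11.72
position: [0.5459, 0.1171, 0.1475]
tool_rot: [[0.986, 0.167, 0.014], [0.167, -0.986, 0.0], [0.014, 0.002, -1.0]]
ft_force: [-1.1, 0.1, -1.7]
grip_width: 0.0509
t 11.775 tcp [0.5454 0.1171 0.1474] head 9.625135124332521 zax [ 0.0135  0.0005 -0.9999] w 0.05107024210786429
pblue [   0.6383    0.1255  -28.1682    0.5022 9462.25  ]
hblue [   0.638     0.1248   10.5703    0.9314 3786.75  ]
```

View pics/w6pblue.png

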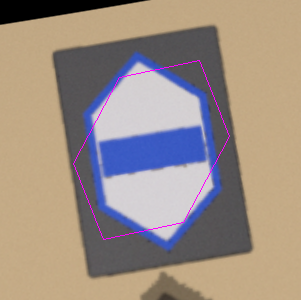

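```bash
sed -i 's/(mx>85)/(mx>115)/' h.py
python3 - <<'E'
from h import *
np.set_printoptions(suppress=True,precision=4)
for k in('pblue','hblue'): print(fit(load('w6'),k,.008,(.638,.126)))
for k in('pblue','hblue'): print(fit(load('scene0'),k,.008,(.638,.126)))
E
```

```text
[   0.6375    0.1248    9.2788    0.978  4836.75  ]
[   0.638     0.1248   10.5703    0.9314 3786.75  ]
[   0.6374    0.1268    9.3712    0.9597 4929.25  ]
[   0.6371    0.1265   13.2423    0.901  3902.75  ]
```

```bash
python3 -m pendant '[[[40,3,-10],-0.005,-1],[[40,3,-35],0,-1],[[12,2,-40],0,-1],[[0,0,-10],0,-1],[[0,0,0],0,-1],[[0,0,0],0,-1]]'
```

```text
time_s: 12.52
position: [0.6352, 0.1241, 0.0514]
tool_rot: [[0.987, 0.162, 0.011], [0.162, -0.987, 0.0], [0.01, 0.002, -1.0]]
ft_force: [0.5, 0.2, -1.1]
grip_width: 0.0508
```

```bash
python3 -m pendant '[[[2.5,0.8,-15],0,-1],[[0,0,-12],0,-1],[[0,0,-5],0,-1],[[0,0,0],0,-1]]'
```

```text
time_s: 13.02
position: [0.6379, 0.125, 0.0195]
tool_rot: [[0.987, 0.162, 0.013], [0.162, -0.987, 0.0], [0.013, 0.002, -1.0]]
ft_force: [-0.3, -0.4, -1.2]
grip_width: 0.0506
```

```bash
python3 -m pendant '[[[0,0,-4],0,-1],[[0,0,-3.2],0,-1],[[0,0,0],0,-1]]'; python3 -m pendant '[[[0,0,-0.5],0,-1],[[0,0,0],0,0.7],[[0,0,0],0,0.7],[[0,0,0],0,0.7],[[0,0,20],0,0.7],[[0,0,50],0,1],[[-30,-5,50],0,1],[[-40,-15,20],0,1],[[0,0,0],0,1],[[0,0,0],0,1]]'
python3 look.py w7 hblue,.026,.638,.125
```

```text
time_s: 13.4
position: [0.6383, 0.125, 0.0124]
tool_rot: [[0.987, 0.162, 0.015], [0.162, -0.987, 0.0], [0.014, 0.002, -1.0]]
ft_force: [-0.8, -0.1, -1.4]
grip_width: 0.0509
time_s: 14.65
position: [0.5669, 0.1045, 0.1556]
tool_rot: [[0.987, 0.162, 0.016], [0.162, -0.987, -0.0], [0.016, 0.003, -1.0]]
ft_force: [0.2, 0.5, -0.3]
grip_width: 0.0849
t 14.7 tcp [0.5669 0.1045 0.1554] head 9.323293184070367 zax [ 0.0157 -0.0001 -0.9999] w 0.08586091654021456
hblue [   0.6373    0.1235    9.685     0.9838 3527.5   ]
```

```bash
python3 -m pendant '[[[-20,-20,5],-0.05,1],[[-30,-40,0],-0.1,1],[[-30,-45,0],-0.11,1],[[-20,-45,0],-0.1,1],[[-8,-30,0],-0.09,1],[[0,0,0],0,1],[[0,0,0],0,1]]'
python3 look.py w8 green,.018,.463,-.070 hgreen,.018,.463,-.07
```

```text
time_s: 15.58
position: [0.4596, -0.0794, 0.1546]
tool_rot: [[0.956, -0.294, 0.008], [-0.294, -0.956, -0.004], [0.009, 0.001, -1.0]]
ft_force: [-0.6, -0.6, 0.1]
grip_width: 0.0853
t 15.625 tcp [ 0.4596 -0.0793  0.1547] head -17.062666325694117 zax [ 0.0079 -0.0038 -1.    ] w 0.08587774195193948
green [   0.4627   -0.0715  -17.1706    0.9627 3076.    ]
hgreen [   0.4627   -0.0715  -17.3806    0.9851 3194.25  ]
```

```bash
python3 -m pendant '[[[3,7.8,-30],-0.003,1],[[0,0,-45],0,1],[[0,0,-35],0,1],[[0,0,-10],0,1],[[0,0,0],0,1],[[0,0,0],0,1]]'
```

```text
time_s: 16.38
position: [0.4663, -0.0673, 0.0329]
tool_rot: [[0.958, -0.286, 0.013], [-0.286, -0.958, -0.005], [0.014, 0.001, -1.0]]
ft_force: [0.7, 0.0, -0.8]
grip_width: 0.0855
```

```bash
python3 -m pendant '[[[-3.5,-4.2,-8],-0.009,1],[[0,0,-10],0,1],[[0,0,-6],0,1],[[0,0,0],0,1]]'
```

```text
time_s: 16.88
position: [0.4633, -0.0722, 0.0088]
tool_rot: [[0.955, -0.295, 0.016], [-0.295, -0.955, -0.007], [0.017, 0.002, -1.0]]
ft_force: [0.3, -0.2, 0.2]
grip_width: 0.0854
```

```bash
python3 -m pendant '[[[-0.3,0.3,-4.6],0,1],[[0,0,0],0,-1],[[0,0,0],0,-1],[[0,0,0],0,-1],[[0,0,0],0,-1],[[0,0,0],0,-1],[[0,0,0],0,-1]]' && python3 -m pendant '[[[0,0,20],0,-1],[[0,10,45],0.05,-1],[[0,30,50],0.1,-1],[[0,45,25],0.1,-1],[[0,50,0],0.1,-1],[[0,50,0],0.1,-1],[[0,55,0],0.1,-1],[[0,55,0],0.1,-1],[[0,50,0],0.07,-1],[[0,40,0],0.05,-1],[[0,20,0],0,-1],[[0,0,0],0,-1]]'
python3 look.py w9 pgreen,.008,.538,.390 hgreen,.008,.538,.390
```

```text
time_s: 17.75
position: [0.4631, -0.0719, 0.0043]
tool_rot: [[0.955, -0.295, 0.016], [-0.295, -0.955, -0.007], [0.018, 0.002, -1.0]]
ft_force: [-0.1, -0.3, 0.1]
grip_width: 0.047
time_s: 19.25
position: [0.4603, 0.3453, 0.1476]
tool_rot: [[0.881, 0.472, 0.016], [0.472, -0.881, 0.005], [0.016, 0.003, -1.0]]
ft_force: [0.1, -0.5, -2.0]
grip_width: 0.0468
t 19.3 tcp [0.4604 0.3446 0.1476] head 28.154920747966276 zax [ 0.0155  0.0051 -0.9999] w 0.04689693578505111
pgreen [   0.5373    0.3885   26.9507    0.9797 4663.25  ]
hgreen [   0.5379    0.3893   26.4573    0.8871 3670.    ]
```

View pics/w9.png

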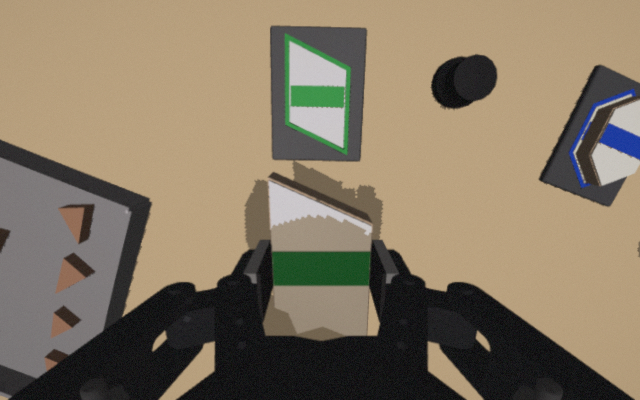

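The held green piece matches its pad at px (318,95) in shape and sense. The blue pad, seen obliquely at right, looks well covered.

```bash
python3 -m pendant '[[[35,20,-10],-0.02,-1],[[32,19,-35],0,-1],[[10,5,-40],0,-1],[[0,0,-10],0,-1],[[0,0,0],0,-1],[[0,0,0],0,-1]]'
```

```text
time_s: 20.05
position: [0.5416, 0.3823, 0.0539]
tool_rot: [[0.896, 0.445, 0.019], [0.445, -0.896, 0.004], [0.019, 0.004, -1.0]]
ft_force: [-0.2, -0.7, -1.4]
grip_width: 0.047
```

```bash
python3 -m pendant '[[[-4,6.5,-15],0.008,-1],[[0,0,-12],0,-1],[[0,0,-6],0,-1],[[0,0,0],0,-1]]'
```

```text
time_s: 20.55
position: [0.5371, 0.3896, 0.0209]
tool_rot: [[0.891, 0.453, 0.021], [0.453, -0.892, 0.006], [0.021, 0.004, -1.0]]
ft_force: [-0.2, 0.1, -0.1]
grip_width: 0.0466
```

```bash
python3 -m pendant '[[[0.5,-0.7,-5],0,-1],[[0,0,-3.4],0,-1],[[0,0,0],0,-1]]'; python3 -m pendant '[[[0,0,-0.5],0,-1],[[0,0,0],0,0.7],[[0,0,0],0,0.7],[[0,0,0],0,0.7],[[0,0,20],0,0.7],[[0,0,50],0,1],[[-40,-15,50],0,1],[[-40,-15,20],0,1],[[0,0,0],0,1],[[0,0,0],0,1]]'
python3 look.py w10 hgreen,.026,.538,.389
```

```text
time_s: 20.92
position: [0.5381, 0.3889, 0.0125]
tool_rot: [[0.891, 0.453, 0.022], [0.453, -0.892, 0.006], [0.022, 0.004, -1.0]]
ft_force: [-1.1, 0.1, -0.7]
grip_width: 0.0473
time_s: 22.18
position: [0.4583, 0.3587, 0.1536]
tool_rot: [[0.892, 0.452, 0.024], [0.452, -0.892, 0.007], [0.024, 0.004, -1.0]]
ft_force: [0.0, -1.0, -0.3]
grip_width: 0.0855
t 22.225 tcp [0.4583 0.3587 0.1534] head 26.890096156292913 zax [ 0.0232  0.0068 -0.9997] w 0.08569344686053237
hgreen [   0.5363    0.3874   27.4888    0.9364 3464.75  ]
```

```bash
python3 -m pendant '[[[-10,-7,0],0.17,1],[[-15,-10,0],0.17,1],[[-15,-10,0],0.17,1],[[-15,-10,0],0.17,1],[[-15,-10,0],0.17,1],[[-10,-10,0],0.17,1],[[-5,-5,0],0.17,1],[[0,0,0],0.17,1],[[0,0,0],0.17,1],[[0,0,0],0.17,1],[[0,0,0],0.1,1],[[0,0,0],0,1]]'
python3 look.py w11 sun,.018,.3605,.288 hsun,.018,.3605,.288
```

```text
time_s: 23.72
position: [0.3784, 0.2957, 0.1427]
tool_rot: [[-0.684, 0.729, -0.018], [0.729, 0.684, 0.009], [0.019, -0.007, -1.0]]
ft_force: [-0.6, -0.1, -0.5]
grip_width: 0.0857
t 23.775 tcp [0.3784 0.2957 0.1427] head 133.10278377448063 zax [-0.0183  0.0088 -0.9998] w 0.08560846776161232
sun [   0.359     0.2872  -42.7491    0.9653 4093.    ]
hsun [   0.3589    0.2872  -43.2008    0.9891 4247.75  ]
```

```bash
python3 -m pendant '[[[-19.5,-8.5,-20],0.066,1],[[0,0,-40],0,1],[[0,0,-35],0,1],[[0,0,-10],0,1],[[0,0,0],0,1],[[0,0,0],0,1]]' 25
```

```text
time_s: 24.52
position: [0.361, 0.2878, 0.0359]
tool_rot: [[-0.724, 0.69, -0.015], [0.69, 0.724, 0.009], [0.017, -0.004, -1.0]]
ft_force: [-0.6, -0.6, -0.4]
grip_width: 0.0855
```

```bash
python3 -m pendant '[[[-2,-0.6,-10],0.01,1],[[0,0,-10],0,1],[[0,0,-7],0,1],[[0,0,0],0,1]]'
```

```text
time_s: 25.02
position: [0.3596, 0.2875, 0.0084]
tool_rot: [[-0.731, 0.682, -0.013], [0.682, 0.731, 0.01], [0.016, -0.001, -1.0]]
ft_force: [0.5, 0.6, 1.2]
grip_width: 0.0853
```

```bash
python3 -m pendant '[[[0,0,-4.3],0,1],[[0,0,0],0,-1],[[0,0,0],0,-1],[[0,0,0],0,-1],[[0,0,0],0,-1],[[0,0,0],0,-1],[[0,0,0],0,-1],[[0,0,15],0,-1],[[0,0,40],0,-1],[[5,-10,50],0,-1],[[10,-20,40],0,-1],[[0,0,0],0,-1]]' && python3 -m pendant '[[[30,-30,10],0.09,-1],[[34,-40,0],0.1,-1],[[34,-42,0],0.1,-1],[[34,-42,0],0.1,-1],[[34,-42,0],0.1,-1],[[34,-42,0],0.1,-1],[[34,-40,0],0.1,-1],[[34,-40,0],0.05,-1],[[25,-35,0],0,-1],[[10,-20,0],0,-1],[[0,0,0],0,-1]]'
python3 - <<'E'
from h import *
np.set_printoptions(suppress=True,precision=4)
v=snap('wrist','w12'); s=env.observe(); print(s['time_s'],s['position'],s['tool_rot'],s['grip_width'])
# stand plane from scene0 depth
im,d,K,D,T=load('scene0'); t=im.astype(int)
px=[(x,y) for y in range(225,285) for x in range(205,285) if t[y,x].min()>150]
P=bydepth(px,d,K,D,T); P=P[(P[:,2]>.025)&(P[:,2]<.075)]
c=np.median(P,0); A=np.c_[P[:,:2],np.ones(len(P))]
for _ in range(4):
    co=np.linalg.lstsq(A,P[:,2],rcond=None)[0]; k=abs(A@co-P[:,2])<.003; A,P=A[k],P[k]
print(len(P),co,'slope',np.degrees(np.arctan(np.hypot(*co[:2]))),'uphill heading',np.degrees(np.arctan2(co[1],co[0])),P.min(0),P.max(0))
E
```

```text
time_s: 26.52
position: [0.3741, 0.2564, 0.153]
tool_rot: [[-0.731, 0.682, -0.014], [0.682, 0.732, 0.009], [0.016, -0.003, -1.0]]
ft_force: [-0.3, 1.0, -2.4]
grip_width: 0.0531
time_s: 27.9
position: [0.6792, -0.1244, 0.144]
tool_rot: [[-0.999, -0.019, -0.042], [-0.019, 1.0, -0.0], [0.042, 0.001, -0.999]]
ft_force: [-1.3, 0.3, -0.8]
grip_width: 0.0526
27.95 [ 0.6788 -0.1234  0.1441] [[-0.9989 -0.0197 -0.0422]
 [-0.0197  0.9998  0.0003]
 [ 0.0422  0.0011 -0.9991]] 0.053512340928786574
1324 [ 0.4552 -0.014  -0.2453] slope 24.48673929284232 uphill heading -1.7583264258760536 [ 0.5867 -0.1855  0.025 ] [ 0.6821 -0.073   0.0679]
```

View pics/w12.png

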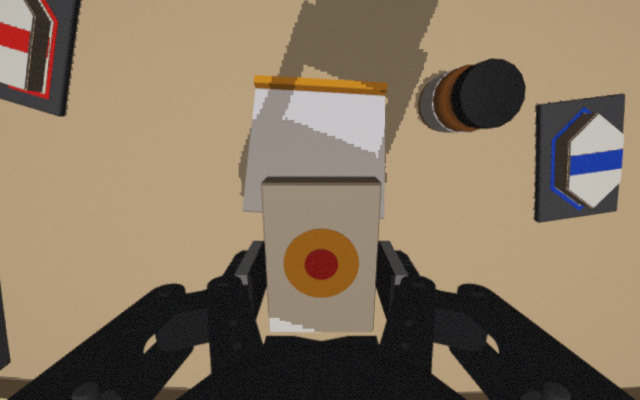

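The sun piece is held squarely, disc at (321,263). The ochre lip runs from about (255,88) to (386,95), and the jar at (485,95) is clear to the right. Now the seat line.

Run:
```python
from h import *
np.set_printoptions(suppress=True,precision=4)
im,d,K,D,T=load('w12'); t=im.astype(float)
L=[]
for x in range(248,394,2):
    col=t[70:115,x]; o=np.where(col[:,2]<.55*col[:,0])[0]
    if len(o)>4: L.append((x,70+o.min()-.5,70+o.max()+.5))
L=np.array(L); print(L[0],L[-1],len(L))
P=onz(L[:,[0,2]],.022,K,D,T); f=np.polyfit(P[:,1],P[:,0],1); r=P[:,0]-np.polyval(f,P[:,1]); k=abs(r)<.002
f=np.polyfit(P[k,1],P[k,0],1); print('line slope deg',np.degrees(np.arctan(f[0])))
# end columns of the lip: subpixel-ish
for x in (L[0,0],L[-1,0]): print(x)
e=onz([(L[0,0]-1,L[0,2]),(L[-1,0]+1,L[-1,2])],.022,K,D,T); et=onz([(L[0,0]-1,L[0,1]),(L[-1,0]+1,L[-1,1])],.030,K,D,T); print(e,et,e.mean(0),np.polyval(f,e[:,1].mean()))
print(bydepth([(270,110),(370,110),(320,150)],d,K,D,T), 'slope z at these from corner')
v=(im,d,K,D,T); s=.144+.0137
print('sun in hand',fit(v,'sun',s,(.679,-.124),dbg='d12'))
```

```text
[254.   74.5  84.5] [386.   81.5  91.5] 67
line slope deg 2.2031756089811605
254.0
386.0
[[ 0.5792 -0.1851  0.022 ]
 [ 0.5828 -0.0714  0.022 ]] [[ 0.5725 -0.1832  0.03  ]
 [ 0.576  -0.0736  0.03  ]] [ 0.581  -0.1283  0.022 ] 0.583688596721209
[[ 0.6005 -0.1695  0.0317]
 [ 0.5987 -0.0861  0.0282]
 [ 0.6318 -0.1274  0.0444]] slope z at these from corner
sun in hand [   0.6458   -0.1272    3.5923    0.671  6253.25  ]
```

```bash
python3 -m pendant '[[[-30,-3,-10],-0.03,-1],[[-25,-3,-20],-0.022,-1],[[0,0,-20],0,-1],[[0,0,0],0,-1],[[0,0,0],0,-1]]'
```

```text
time_s: 28.58
position: [0.62, -0.1225, 0.0915]
tool_rot: [[-0.999, 0.028, -0.045], [0.028, 1.0, 0.005], [0.045, 0.004, -0.999]]
ft_force: [-0.2, 0.8, -1.2]
grip_width: 0.0533
```

```bash
python3 -m pendant '[[[1.5,-7,-10],-0.004,-1],[[0,0,-6],0,-1],[[0,0,0],0,-1],[[0,0,0],0,-1]]'
```

```text
time_s: 29.08
position: [0.6224, -0.1297, 0.0754]
tool_rot: [[-0.999, 0.032, -0.043], [0.032, 0.999, 0.004], [0.044, 0.003, -0.999]]
ft_force: [0.3, 0.5, -1.6]
grip_width: 0.0535
```

Now to touch down and pivot, in small steps while watching the force.

```bash
for i in 1; do python3 -m pendant '[[[0,0,-5],0,-1],[[0,0,-4],0,-1],[[0,0,0],0,-1]]'; python3 -m pendant '[[[0,0,-3],0,-1],[[0,0,-3],0,-1]]'; python3 -m pendant '[[[0,0,-3],0,-1]]';done | grep -v tool_rot
```

```text
time_s: 29.45
position: [0.6224, -0.1297, 0.066]
ft_force: [0.3, 0.1, -0.8]
grip_width: 0.0534
time_s: 29.7
position: [0.6223, -0.1297, 0.0605]
ft_force: [-6.6, 0.5, 7.8]
grip_width: 0.0534
time_s: 29.82
position: [0.6218, -0.1297, 0.0582]
ft_force: [-7.1, 1.8, 7.4]
grip_width: 0.0533
```

```bash
(python3 -m pendant '[[[0,0,-3],0,-1],[[0,0,-3],0,-1]]'; python3 -m pendant '[[[0,0,-3],0,-1]]'; python3 -m pendant '[[[0,0,-2],0,-1]]' )| grep -v grip
python3 - <<'E'
from h import *
a=snap('side','s1')[0][130:240,200:330]; b=snap('wrist','w13')[0]
c=np.zeros((400,800,3),np.uint8); c[:275,:325]=cv2.resize(a,(325,275)); c[:,330:]=b[:,85:555]
cv2.imwrite('pics/c13.png',c[:,:,::-1])
E
```

```text
time_s: 30.08
position: [0.621, -0.1296, 0.0538]
tool_rot: [[-0.998, 0.032, -0.045], [0.032, 0.999, 0.003], [0.045, 0.002, -0.999]]
ft_force: [-5.5, 0.5, 7.6]
time_s: 30.2
position: [0.6206, -0.1296, 0.0516]
tool_rot: [[-0.998, 0.032, -0.045], [0.032, 0.999, 0.003], [0.045, 0.002, -0.999]]
ft_force: [-5.0, 0.2, 7.3]
time_s: 30.32
position: [0.6205, -0.1296, 0.0504]
tool_rot: [[-0.998, 0.032, -0.045], [0.032, 0.999, 0.003], [0.045, 0.001, -0.999]]
ft_force: [-3.8, -0.2, 6.4]
```

View pics/c13.png

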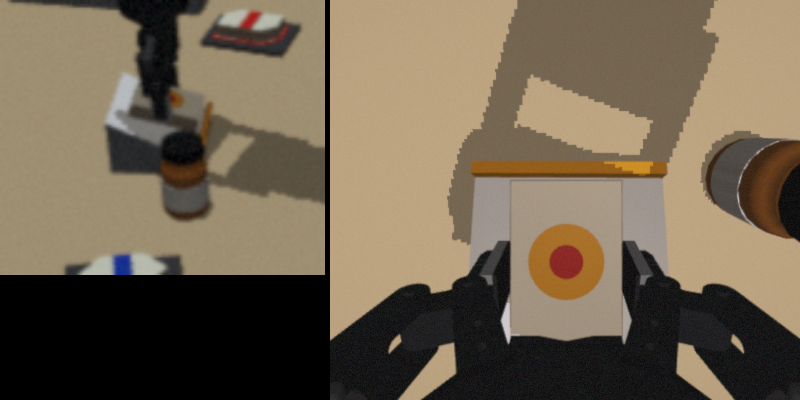

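Pivot is working: the piece follows the slope, with its low edge at row 180 just above the lip (row 175). The piece's mid column is about 566, against about 570 for the lip, so I'll check that centring.

Run:
```python
from h import *
np.set_printoptions(suppress=True,precision=4)
v=load('w13'); im=v[0].astype(float)
m=(im[...,2]<.55*im[...,0])&(im[...,0]>80); m[185:]=0; m[:155]=0; m[:,:200]=0; m[:,440:]=0
n,l,st,ce=cv2.connectedComponentsWithStats(m.astype(np.uint8)); i=1+np.argmax(st[1:,4]); x,y,w,h=st[i,:4]; print(x,y,w,h)
e=onz([(x-.5,y+4),(x+w-.5,y+4)],.030,*v[2:]); print('lip ends',e,e.mean(0))
# piece low-edge and disc
print('disc',onz([(566-245,262)],.056,*v[2:]),'low edge ends',onz([(510-245,181),(622-245,181)],.036,*v[2:]))
```

```text
225 160 198 18
lip ends [[ 0.5737 -0.1831  0.03  ]
 [ 0.5772 -0.0732  0.03  ]] [ 0.5755 -0.1281  0.03  ]
disc [[ 0.622  -0.1311  0.056 ]] low edge ends [[ 0.583  -0.1601  0.036 ]
 [ 0.585  -0.0996  0.036 ]]
```

```bash
(python3 -m pendant '[[[0,1.5,-2],0,-1],[[0,0,-1.5],0,-1]]'; python3 -m pendant '[[[0,0,-1.5],0,-1]]'; python3 -m pendant '[[[0,0,-1],0,-1]]' )| grep -v grip
```

```text
time_s: 30.68
position: [0.6204, -0.1288, 0.0488]
tool_rot: [[-0.999, 0.032, -0.044], [0.032, 0.999, 0.001], [0.044, -0.0, -0.999]]
ft_force: [-3.9, 1.7, 7.2]
time_s: 30.8
position: [0.6203, -0.1288, 0.0482]
tool_rot: [[-0.999, 0.032, -0.044], [0.032, 0.999, 0.001], [0.044, -0.001, -0.999]]
ft_force: [-4.3, 1.1, 6.4]
time_s: 30.92
position: [0.6204, -0.1288, 0.0481]
tool_rot: [[-0.999, 0.032, -0.043], [0.032, 0.999, 0.0], [0.043, -0.001, -0.999]]
ft_force: [-3.2, 1.1, 5.8]
```

```bash
(python3 -m pendant '[[[0,0,-3],0,-1]]'; python3 -m pendant '[[[0,0.5,-3],0,-1]]';python3 -m pendant '[[[0,0,-3],0,-1]]' )| grep -v grip
```

```text
time_s: 31.05
position: [0.6203, -0.1288, 0.046]
tool_rot: [[-0.999, 0.032, -0.042], [0.032, 0.999, 0.0], [0.042, -0.001, -0.999]]
ft_force: [-4.4, 0.7, 8.4]
time_s: 31.18
position: [0.6202, -0.1287, 0.044]
tool_rot: [[-0.999, 0.032, -0.042], [0.032, 0.999, -0.001], [0.042, -0.002, -0.999]]
ft_force: [-4.4, -1.1, 6.5]
time_s: 31.3
position: [0.6203, -0.1289, 0.0423]
tool_rot: [[-0.999, 0.032, -0.041], [0.032, 0.999, -0.002], [0.041, -0.003, -0.999]]
ft_force: [-9.2, 3.4, 24.2]
```

```bash
(python3 -m pendant '[[[-0.5,0,1.5],0,-1]]'; python3 -m pendant '[[[-3,0.3,-1],0,-1]]';python3 -m pendant '[[[-3,0.3,-1],0,-1]]' )| grep -v grip
python3 - <<'E'
from h import *
b=snap('wrist','w14')[0][120:350,180:460]
cv2.imwrite('pics/c14.png',cv2.resize(b,None,fx=2,fy=2)[:,:,::-1])
E
```

```text
time_s: 31.42
position: [0.6198, -0.1289, 0.0441]
tool_rot: [[-0.999, 0.032, -0.041], [0.032, 0.999, -0.002], [0.04, -0.003, -0.999]]
ft_force: [0.0, -0.3, -1.6]
time_s: 31.55
position: [0.6169, -0.1286, 0.0431]
tool_rot: [[-0.999, 0.032, -0.04], [0.032, 0.999, -0.002], [0.04, -0.003, -0.999]]
ft_force: [-0.4, 0.4, -0.8]
time_s: 31.68
position: [0.6142, -0.1284, 0.0421]
tool_rot: [[-0.999, 0.032, -0.038], [0.032, 0.999, -0.002], [0.038, -0.004, -0.999]]
ft_force: [6.7, 2.1, 3.3]
```

View pics/c14.png

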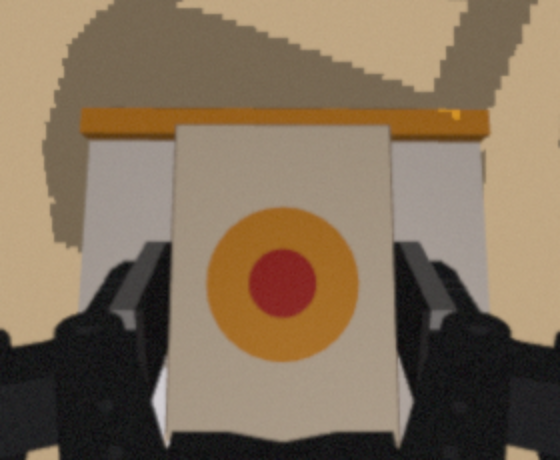

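The low edge has met the lip (+6.7 N along x). It is square to the lip and central: piece mid-column 283, lip mid-column 285.5 in the crop. Release now.

```bash
python3 -m pendant '[[[0,0,0],0,-0.1],[[0,0,0],0,0.3],[[0,0,0],0,0.6],[[0,0,0],0,0.6],[[0,0,20],0,0.6],[[0,0,40],0,0.6],[[20,0,40],0,0.6],[[40,0,20],0,0.6],[[10,0,0],0,0.6],[[0,0,0],0,0.6],[[0,0,0],0,0.6]]'
python3 - <<'E'
from h import *
np.set_printoptions(suppress=True,precision=4)
w=snap('wrist','w15')[0]; v=snap('scene','scene1'); b=v[0]
for k,c,z in [('hred',(.539,-.396),.026),('hblue',(.638,.125),.026),('hgreen',(.538,.389),.026)]: print(k,fit(v,k,z,c))
for n,px,z in (('jar',(294,229),.085),('loupe',(419,258),.04)): pass
a=load('scene0')[0]; 
for n,(x0,x1,y0,y1) in dict(jar=(280,310,220,260),loupe=(405,432,250,280)).items():
    print(n,np.abs(a[y0:y1,x0:x1].astype(int)-b[y0:y1,x0:x1]).mean())
c=np.zeros((420,800,3),np.uint8); c[:400,:400]=cv2.resize(w[:,120:520],(400,400)); c[:,400:]=cv2.resize(b[120:330,100:500],(400,420) ) if 0 else cv2.copyMakeBorder(cv2.resize(b[140:310,110:510],(400,170)),0,250,0,0,0)
c[180:420,400:]=cv2.resize(b[215:287,200:320],(400,240),interpolation=2)
cv2.imwrite('pics/c15.png',c[:,:,::-1])
E
```

```text
time_s: 33.1
position: [0.6833, -0.1278, 0.1651]
tool_rot: [[-0.999, 0.032, -0.044], [0.032, 0.999, -0.001], [0.044, -0.002, -0.999]]
ft_force: [0.4, 0.4, -0.4]
grip_width: 0.0683
hred [   0.5395   -0.3957  -15.9303    0.9691 3853.25  ]
hblue [   0.6401    0.1254    9.6662    0.8875 3942.    ]
hgreen [   0.5383    0.3885   27.1475    0.9581 3382.75  ]
jar 13.95888888888889
loupe 10.692181069958847
```

View pics/c15.png

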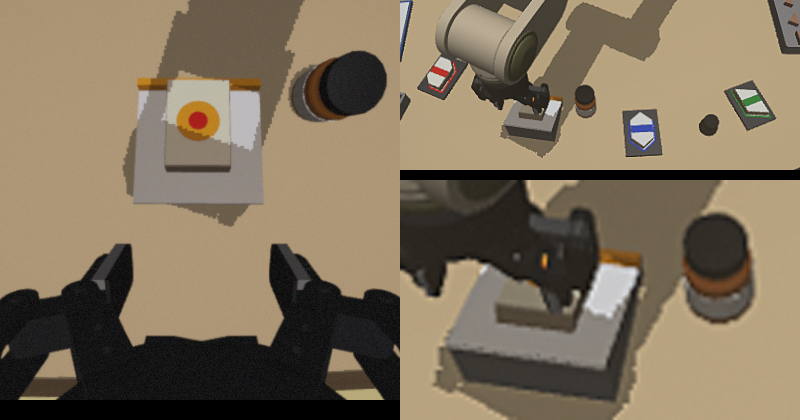

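The sun fragment lies on the slope against the lip and is central (piece mid column 199, lip 199.5). The other pieces sit on their pads. A depth check of its tilt comes next.

Run:
```python
from h import *
np.set_printoptions(suppress=True,precision=4)
im,d,K,D,T=load('w15')
px=[(x,y) for y in range(85,158,2) for x in range(294,342,2)]
P=bydepth(px,d,K,D,T); c=np.median(P,0); n=np.linalg.svd(P-P.mean(0))[2][2]; n*=np.sign(n[2])
print('centre',P.mean(0),'normal',n,'tilt',np.degrees(np.arccos(n[2])),'rms',np.std((P-P.mean(0))@n))
# top-face edges on the 25 deg plane
R=T[:3,3]; q=[(285,80),(352,80),(285,166),(351,168)]; r=rays(q,K,D,T); print(R+r*((((P.mean(0)-R)@n)/(r@n))[:,None]))
for f in ('scene0','scene1'):
    v=load(f); g=v[0].max(-1); 
    for nm,(x0,x1,y0,y1) in dict(jar=(280,310,220,245),loupe=(403,435,250,280)).items():
        m=cv2.moments((g[y0:y1,x0:x1]<62).astype(np.uint8)); print(f,nm,x0+m['m10']/m['m00'],y0+m['m01']/m['m00'],m['m00'])
```

```text
centre [ 0.6122 -0.1304  0.0567] normal [-0.0441 -0.9987  0.0264] tilt 88.4880025127764 rms 0.011397260839467679
[[ 0.6253 -0.1235  0.3411]
 [ 0.6169 -0.1245  0.2877]
 [ 0.6172 -0.1232  0.3399]
 [ 0.6232 -0.1248  0.2887]]
scene0 jar 294.3241379310345 234.6448275862069 290.0
scene0 loupe 418.6819672131148 264.6655737704918 305.0
scene1 jar 294.2568493150685 234.5958904109589 292.0
scene1 loupe 418.66442953020135 264.6442953020134 298.0
```

Run:
```python
from h import *
np.set_printoptions(suppress=True,precision=4)
im,d,K,D,T=load('w15')
px=[(x,y) for y in range(85,158,2) for x in range(294,342,2) if d[y,x]>.1]
P=bydepth(px,d,K,D,T); P=P[abs(P[:,2]-np.median(P[:,2]))<.04]
n=np.linalg.svd(P-P.mean(0))[2][2]; n*=np.sign(n[2])
print(len(P),'centre',P.mean(0),'normal',n,'tilt',np.degrees(np.arccos(n[2])),'rms',np.std((P-P.mean(0))@n))
R=T[:3,3]; q=[(285,80),(352,80),(285,166),(351,168)]; r=rays(q,K,D,T); print(R+r*((((P.mean(0)-R)@n)/(r@n))[:,None]))
```

```text
883 centre [ 0.6122 -0.1305  0.0552] normal [-0.4225  0.0151  0.9062] tilt 25.01138250444958 rms 0.000655381794100161
[[ 0.5769 -0.1568  0.0393]
 [ 0.5789 -0.0996  0.0392]
 [ 0.6469 -0.157   0.0719]
 [ 0.6502 -0.1044  0.0725]]
```

```bash
python3 -c "
from rig import ticket; print(ticket.close_job())"
```

```text
the job is handed in; nothing more can be done
None
```

All four fragments are placed and the job is handed in, at about 33 s of the 112 s allowed. I placed the red, blue and green fragments on their own pads, then set the disc fragment on the stand. It was pivoted flat onto the slope in the grip, slid down until it met the lip (about 7 N), and released.

| Piece | Last check |
|---|---|
| Red | Within 1 mm and about 1° of its outline |
| Blue | About 1.5 mm and under 1° by the wrist camera |
| Green | About 1.5 mm and under 1° by the wrist camera |
| Disc | Tilt 25.0°, square and midway along the lip to about 1 mm |
| Jar and loupe | Dark parts within 0.1 px of where they started in the scene picture |

**Disagreements:**
- **Blue:** the scene camera put it about 2.5 mm further out than the wrist camera did. That scene fit was poor (overlap 0.89), with part of the border probably counted as fragment.
- **Disc:** its low edge measured about 2 mm up-slope of the nominal seat. This is within the calibration error, and contact with the lip was felt before release.
- **Tool tilt:** the tool axis drifted by up to 2.6° over the job. I saw no effect on the placings.

The highest force reading was about 26 N, while pressing the disc fragment flat onto the slope.

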